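# Check a suspect food tin for a swollen lid with a bridge gauge

### The job

Check the yellow-banded tin for a swollen lid: first take the blue bridge gauge from its wooden rest, stand it up on the dark slate slab, press it down until both feet sit flat and let go of it there for a second so that it shows its zero. Then take it again, centre it across the tin's lid, press it home gently so that both feet sit flat on the rim and the brass foot reads the lid, and leave it standing there by itself, without shifting the tin by more than about 30 mm or disturbing the other jars and the can.

Things in the scene. Friction and masses are not known exactly. Their poses are not given: they have to be found in the camera images.
- gauge: Blue bridge gauge, 112 mm tall, 120 wide, 40 deep, 0.36 kg, in its rest, leaning 50 degrees, head towards the robot. z: up when it stands, y: along the bridge, x: out of the dial face. Origin: between the two soles, in their plane. Soles 16 (y) x 40 mm at y = +-52 mm, 12 mm high; beam 120 (y) x 40 mm, z 12 to 28; stem 26 mm across, z 28 to 72; black 40 mm cube head above.
- gauge_head (a point): centre of the gauge's black head, a 40 mm cube and the place to grip, 92 mm above its soles along its z; axes as the gauge's
- foot (a joint): the reading: how far the brass foot is pushed in (m). 0 = free, 14 mm out past the soles; 0.014 = level with the soles; 0.020 = end of travel. Its spring and stiff slide take 4 to 5 N to push in, more than the gauge's weight (3.5 N): press it down until the soles sit, then it stays down by itself.
- foot_tip (a point): centre of the underside of the brass foot (a disc of 18 mm diameter); axes as the gauge's
- rest: fixed wooden rest of the gauge, 130 mm deep (x), 126 mm wide, a sloping board (40 degrees from level, rising to its -x side, 34 mm wide behind the head, so narrower than it) with two lips below the soles. Origin on the counter, right below the gauge's origin; the gauge's origin starts 30 mm above it, its head 89 mm above the counter
- slab: dark slate pastry slab, 200 (x) x 160 (y) x 20 mm, fixed on the counter. Origin at the centre of its underside; its top is 20 mm higher
- tin: loose round food tin with a wide yellow band, 116 mm diameter, 62 mm high, about 0.75 kg, upright. Origin at the centre of its underside, z up. Its flat rim is 5 mm wide (radius 53 to 58 mm), top at 62 mm; the lid panel lies a few mm below the rim, differently each time
- lid_center (a point): middle of the top of the tin's bare metal lid panel, 2 to 8 mm below the rim; z up
- spice_jar: red jar with black cap, 52 mm diameter, 85 mm high, bystander; origin at the centre of its underside
- honey_jar: amber jar with brass cap, 64 mm diameter, 95 mm high, bystander; origin at the centre of its underside
- bean_can: can with green label, 70 mm diameter, 75 mm high, bystander; origin at the centre of its underside

How it is judged:
By the outcome, as a careful person would: the job done as asked, in the order asked, and still so for the second after the job is handed in, with the robot touching nothing.
It also fails if it takes over 64 s, if anything falls off the work surface, if the arm or the gripper's body presses on something with over 40 N, if the wrist force passes 120 N, or if a joint passes its speed limit or range.

### The arm

A 6-joint arm with a two-finger parallel gripper is mounted at the origin on the work surface. World frame = base frame: x ahead of the robot, y to its left, z up, the work surface at z = 0. Lengths are in m, angles in degrees, forces in N, time in s.
With the tool pointing down it reaches from about 0.375 to 0.9 m from the base axis. Payload 3.1 kg.
Tool frame: the origin (TCP) lies at the very end of the fingers, on their centre line; the grasp point (between the pads) lies 19 mm behind it (bot.hold_point_z is the z of the grasp point in the tool frame, in m); z points along the fingers, y is the line along which they close (so a half turn about z gives the same grasp; the last joint's range is limited). The gripper opens to 87 mm and grips with 3 to 60 N. Pads are 19 mm wide; open, the fingers measure 117 mm over their backs; the gripper's body (75 mm by 190 mm) begins 51 mm behind the grasp point.
Start: joints at [64.544, 30.224, 82.088, -0, 67.689, -10.227], TCP at [0.164, 0.603, 0.223] pointing down, gripper open.
Joint ranges: [-176.69, 176.69], [-43.24, 126.21], [12.49, 139.97], [-82, 262], [0, 151.66], [-163.58, 163.58]. Speed limits (degrees/s): [159.86, 159.86, 180, 180, 180, 180].

### API

Orientations are given as a 3x3 rotation matrix whose columns are the frame's x, y, z axes.
In Python, from rig import bot, capture, camera_model gives the robot as it stands.
- The arm moves only by the tool apply_moves, never from a script. Its argument "plan" is text: rows parted by semicolons, each of 6 numbers parted by spaces: the shift along the tool's x, y, z in units of 0.05 m (1.0 is 0.05 m), then the turn, a rotation vector about the tool's x, y, z in units of 360 degrees (1.0 is 360 degrees). In form: dx dy dz ax ay az; .... A call has 1 to 10 rows; each row shifts and turns the commanded pose from where the row before left it, along the tool's axes as they then stand; what a row does not reach is not made up. A row lasts 1/12 s, in which the tool goes at most 41.7 mm and 7.16 degrees, less where a joint would pass 70% of its speed; a pose out of reach is approached as far as the arm can. A call with a number of a shift or a turn outside -1 to 1 is refused whole. A call with a gripper value outside its range is refused whole. "gripper" is the gripper command: -1 is shut, 1 is fully open, values between are in proportion, set as the call begins (left out, the last holds). The fingers move at their own pace and stop on an object; the grip force is fixed at half the most. Time passes only in rows, so rows that do not move let the fingers close. It gives the time, the measured TCP pose, the force, the opening and the grip force at its end, in the units of the state.
- bot.read_state(): the state, without advancing time (a new reading comes with each control period).
- capture(name): name is "side" or "top"; returns the picture (384x512x3 uint8, red, green, blue); there is no depth.
- camera_model(name): a dict with "vertical_fov" (degrees; the focal length in pixels is half the picture's height over the tangent of half this angle, whatever the lens; pixels are square), "cx", "cy" (the principal point, pixels), "position" and "rotation" of the camera in the world. Camera axes: x right, y down, z forward; pixel columns grow to the right and rows downward; lengths in m; the calibration is good to about 2 mm. A picture is of the moment at which its call begins. camera_model takes no time and is no camera call.
- bot.hand_in(): hands the job in; it is judged then, once.
The state is a dict: "time_s": time; "joint_positions": joint angles; "qvel": joint speeds; "tau": joint torques, N m; "position": TCP position; "tcp_rot": TCP orientation; "force": force on the tool from outside, world axes, zero at the start; "moment": the same for the moment, N m; "opening": opening from 0.0 (shut) to 1.0 (fully open); "grasp_force": force on a finger pad.
Only numpy, scipy, OpenCV 4.12 (cv2) and the standard library are available. Lean on these libraries where they do the work, as an engineer would, in place of code of your own. Each camera call takes 0.05 s, during which the arm holds its last target. There are 200 camera calls.

## Working session

There is one attempt and no reset: what is moved stays moved. The work goes in short steps, Python scripts to look and compute and a tool call to move; the robot and the scene stay as the last step left them, time stands still between calls to the robot, and variables do not carry over. Pictures are saved under pics/ and viewed, at most 10 in all, crops included, and the job is handed in when it is done.

Besides the shell and the picture viewer there is one more tool, called after "Request:" as name(argument=value, ...) on one line, values as JSON. apply_moves: Moves the arm, as the interface text tells. Its arguments: {"type":"object","properties":{"plan":{"type":"string"},"gripper":{"type":"number"}},"required":["plan"]}

```bash
ls; mkdir -p pics
python3 - <<'E'
from rig import bot,capture,camera_model
import cv2
for n in("side","top"):
    im=capture(n); cv2.imwrite(f"pics/{n}0.png",im[:,:,::-1]); print(n,camera_model(n))
s=bot.read_state(); print(s)
E
```

```text
pics
side {'vertical_fov': 51.175383283749966, 'cx': 258.65236813152046, 'cy': 188.1895195067859, 'position': array([0.20173662, 0.42226812, 0.70309207]), 'rotation': array([[-0.70563657, -0.51492033,  0.48675875],
       [-0.70857319,  0.51378207, -0.48368587],
       [-0.00102823, -0.68621064, -0.72740216]])}
top {'vertical_fov': 55.676041013909604, 'cx': 254.82971505854778, 'cy': 193.71000678858215, 'position': array([ 0.55235557, -0.00357727,  1.08721381]), 'rotation': array([[-0.01990817, -0.99681612,  0.0772094 ],
       [-0.99971121,  0.02088652,  0.01188459],
       [-0.01345938, -0.0769505 , -0.99694406]])}
{'time_s': 0.1, 'joint_positions': array([ 6.45459361e+01,  3.02760108e+01,  8.21494693e+01, -2.91617256e-03,
        6.76891223e+01, -1.02267860e+01]), 'qvel': array([ 0.02041095, -0.0350167 , -0.21593729, -0.0930878 , -0.02200313,
        0.06433727]), 'tau': array([-2.91423221e-04, -4.40983307e+01, -1.77149999e+01,  6.35030586e-02,
        5.34059911e-02, -2.01602847e-05]), 'position': array([0.16384473, 0.60245138, 0.2216417 ]), 'tcp_rot': array([[-9.64896520e-01,  2.62629086e-01, -8.17139176e-04],
       [ 2.62630176e-01,  9.64894842e-01, -1.82626642e-03],
       [ 3.08822695e-04, -1.97676352e-03, -9.99997999e-01]]), 'force': array([-0.19267213,  0.22692521,  0.15972316]), 'moment': array([-0.01975252, -0.00779479, -0.01444176]), 'grasp_force': 0.0, 'opening': 1.0016489516994878}
```

View pics/top0.png

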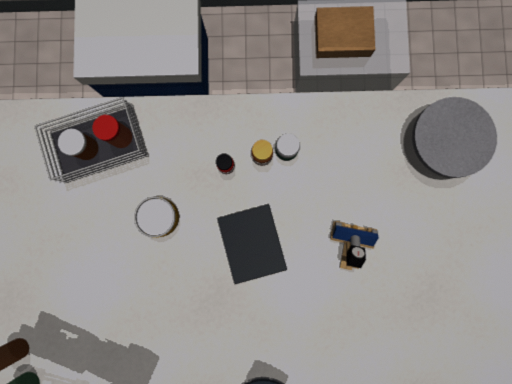

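View pics/side0.png

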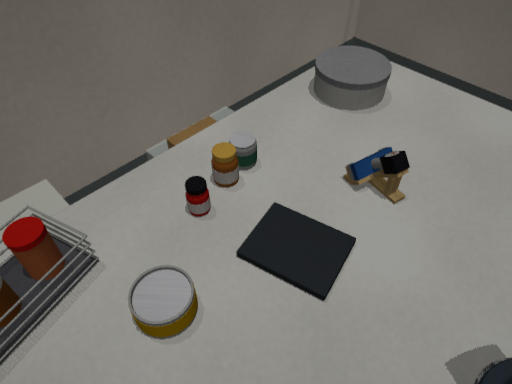

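Top view: tin rim is at about (156,217), slab centre (252,244), gauge beam (355,233) with head (356,257), and the jars at (225,163), (262,151) and (288,146). The side view shows all of them too, with the tin at (164,298) and the head at (394,162).

```bash
cat > h.py <<'E'
import numpy as np,cv2
from rig import bot,capture,camera_model
C={n:camera_model(n) for n in("side","top")}
def ray(n,p):
    c=C[n]; f=192/np.tan(np.radians(c["vertical_fov"]/2))
    d=c["rotation"]@np.array([(p[0]-c["cx"])/f,(p[1]-c["cy"])/f,1.]); return c["position"],d
def onz(n,p,z):
    o,d=ray(n,p); return o+d*(z-o[2])/d[2]
def proj(n,P):
    c=C[n]; f=192/np.tan(np.radians(c["vertical_fov"]/2)); q=c["rotation"].T@(np.array(P)-c["position"]); return np.array([c["cx"]+f*q[0]/q[2],c["cy"]+f*q[1]/q[2]])
def tri(a,b):
    o1,d1=ray("top",a);o2,d2=ray("side",b); t=np.linalg.lstsq(np.c_[d1,-d2],o2-o1,rcond=None)[0]
    p,q=o1+d1*t[0],o2+d2*t[1]; return (p+q)/2,np.linalg.norm(p-q)
def blob(m,roi):
    x0,y0,x1,y1=roi; k=np.zeros(m.shape,np.uint8); k[y0:y1,x0:x1]=m[y0:y1,x0:x1]
    c=max(cv2.findContours(k,cv2.RETR_EXTERNAL,cv2.CHAIN_APPROX_NONE)[0],key=cv2.contourArea); return c
E
python3 - <<'E'
from h import *
np.set_printoptions(precision=4,suppress=True)
print([a for a in dir(bot) if a[0]!='_'])
I={n:cv2.cvtColor(cv2.imread(f"pics/{n}0.png"),cv2.COLOR_BGR2HSV) for n in C}
# slab
for n,r in(("top",(205,190,300,300)),("side",(225,195,370,310))):
    c=blob((I[n][:,:,2]<70).astype(np.uint8)*255,r)
    q=cv2.boxPoints(cv2.minAreaRect(c)) if n=="top" else cv2.approxPolyDP(c,6,True)[:,0]
    print(n,"slab",[onz(n,p,.02)[:2] for p in q], cv2.contourArea(c))
# gauge blue
for n,r in(("top",(320,205,390,285)),("side",(330,135,420,210))):
    h=I[n]; m=((abs(h[:,:,0].astype(int)-112)<14)&(h[:,:,1]>150)&(h[:,:,2]>35)).astype(np.uint8)*255
    c=blob(m,r); print(n,"blue",cv2.contourArea(c),cv2.boxPoints(cv2.minAreaRect(c)).round(1).tolist())
    im=cv2.imread(f"pics/{n}0.png")[r[1]:r[3],r[0]:r[2]]
    cv2.imwrite(f"pics/c_{n}.png",cv2.resize(im,None,fx=5,fy=5,interpolation=cv2.INTER_CUBIC))
a=cv2.imread("pics/c_top.png");b=cv2.imread("pics/c_side.png")
H=max(a.shape[0],b.shape[0]); f=lambda z:cv2.copyMakeBorder(z,0,H-z.shape[0],0,0,cv2.BORDER_CONSTANT)
t=cv2.imread("pics/top0.png")[190:245,125:190]; 
cv2.imwrite("pics/c.png",np.hstack([f(a),f(b)])); print(a.shape,b.shape)
E
```

```text
['PlanningError', 'hand_in', 'hold_point_z', 'read_state']
top slab [array([0.5667, 0.1239]), array([ 0.6057, -0.0298]), array([ 0.4136, -0.078 ]), array([0.3754, 0.0734])] 3547.0
side slab [array([ 0.6017, -0.024 ]), array([0.5563, 0.1319]), array([0.3727, 0.0847]), array([ 0.4145, -0.0736])] 6364.0
top blue 374.0 [[332.6000061035156, 237.0], [335.0, 225.39999389648438], [377.6000061035156, 234.1999969482422], [375.20001220703125, 245.8000030517578]]
side blue 394.0 [[348.5, 165.6999969482422], [389.5, 145.8000030517578], [396.6000061035156, 160.60000610351562], [355.6000061035156, 180.39999389648438]]
(400, 350, 3) (375, 450, 3)
```

View pics/c.png

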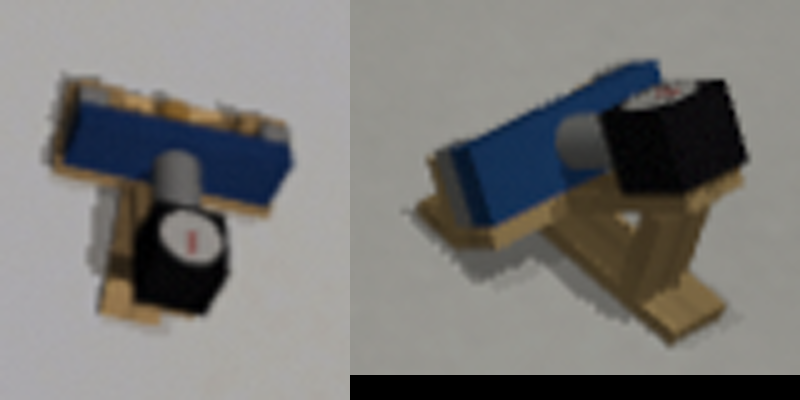

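Run:
```python
from h import *
np.set_printoptions(precision=4,suppress=True)
I={n:cv2.cvtColor(cv2.imread(f"pics/{n}0.png"),cv2.COLOR_BGR2HSV) for n in C}
print("dial",tri((358.4,252.4),(393.4,153.4)))
for n,a,b in(("top",(332.6,237),(375.2,245.8)),("top",(335,225.4),(377.6,234.2)),("side",(348.5,165.7),(389.5,145.8)),("side",(355.6,180.4),(396.6,160.6))):
    p,q=onz(n,a,.05),onz(n,b,.05); d=p-q; print(n,p,q,"yaw of y axis dir",np.degrees(np.arctan2(-d[0],d[1])))
# head dark blob
for n,r in(("top",(320,205,390,285)),("side",(330,135,420,210))):
    h=I[n]; c=blob(((h[:,:,2]<38)&~((abs(h[:,:,0].astype(int)-112)<14)&(h[:,:,1]>150)&(h[:,:,2]>35))).astype(np.uint8)*255,r)
    print(n,"head box",cv2.boundingRect(c),cv2.contourArea(c))
# caps: jars triangulated by masks
def cen(n,m,r):
    c=blob(m.astype(np.uint8)*255,r); return np.array(cv2.minEnclosingCircle(c)[0]),cv2.fitEllipse(c)
res={}
for n,r in(("top",(245,132,280,170)),("side",(205,140,245,163))):
    h=I[n]; m=(h[:,:,0]>10)&(h[:,:,0]<30)&(h[:,:,1]>150)&(h[:,:,2]>110); res[n]=cen(n,m,r)[1]; print(n,"honey",res[n],onz(n,res[n][0],.095))
for n,r in(("top",(210,150,240,176)),("side",(180,172,212,198))):
    h=I[n]; e=cen(n,h[:,:,2]<45,r)[1]; print(n,"spice",e,onz(n,e[0],.085))
# tin: white-ish rim top
for n,r in(("top",(125,190,190,245)),("side",(120,255,210,340))):
    g=cv2.cvtColor(cv2.imread(f"pics/{n}0.png"),cv2.COLOR_BGR2GRAY); 
    im=cv2.imread(f"pics/{n}0.png")[r[1]:r[3],r[0]:r[2]]; cv2.imwrite(f"pics/t_{n}.png",cv2.resize(im,None,fx=5,fy=5,interpolation=cv2.INTER_CUBIC))
a=cv2.imread("pics/t_top.png");b=cv2.imread("pics/t_side.png")
H=max(a.shape[0],b.shape[0]); f=lambda z:cv2.copyMakeBorder(z,0,H-z.shape[0],0,0,cv2.BORDER_CONSTANT)
cv2.imwrite("pics/t.png",np.hstack([f(a),f(b)])); print(a.shape,b.shape)
```

```text
dial (array([ 0.4657, -0.2652,  0.1038]), np.float64(0.00010850835194864148))
top [ 0.5053 -0.2086  0.05  ] [ 0.4784 -0.3274  0.05  ] yaw of y axis dir -12.781416463319463
top [ 0.5379 -0.2166  0.05  ] [ 0.5107 -0.3356  0.05  ] yaw of y axis dir -12.83492183535449
side [ 0.5406 -0.2139  0.05  ] [ 0.5117 -0.3445  0.05  ] yaw of y axis dir -12.473662260785986
side [ 0.4999 -0.1857  0.05  ] [ 0.4699 -0.3098  0.05  ] yaw of y axis dir -13.611921421280844
top head box (346, 245, 19, 23) 184.5
side head box (380, 151, 29, 23) 416.0
top honey ((259.5953063964844, 147.80111694335938), (11.628072738647461, 17.803159713745117), 41.616729736328125) [ 0.7562 -0.0075  0.095 ]
side honey ((223.67945861816406, 150.0809326171875), (14.573307991027832, 22.625844955444336), 86.73900604248047) [ 0.7503 -0.0101  0.095 ]
top spice ((223.93443298339844, 161.7174835205078), (14.59538745880127, 15.353131294250488), 165.27169799804688) [0.7212 0.0927 0.085 ]
side spice ((195.65003967285156, 185.40907287597656), (18.509443283081055, 20.568408966064453), 81.28645324707031) [0.7161 0.1007 0.085 ]
(275, 325, 3) (425, 450, 3)
```

View pics/t.png

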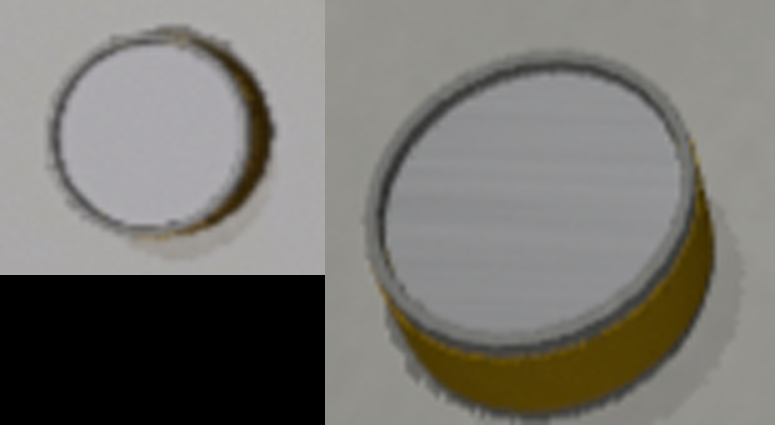

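Dial triangulates to z = 0.104 with a 0.1 mm miss. The expected height is 0.104, so this measurement is sound. Head is at about (0.453, -0.262, 0.0885) with yaw -12.8°. In the crops, the tin's rim is cleanly visible. I'll move over the counter now.

Request:
apply_moves(plan="-.6 -.5 -.03 0 0 0;-.6 -.5 -.03 0 0 0;-.6 -.5 -.03 0 0 0;-.6 -.5 -.03 0 0 0;-.6 -.5 -.03 0 0 0;-.6 -.5 -.03 0 0 0;-.6 -.5 -.03 0 0 0;-.6 -.5 -.03 0 0 0;-.6 -.5 -.03 0 0 0;-.6 -.5 -.03 0 0 0", gripper=1)

```text
time_s: 0.93
position: [0.3883, 0.2812, 0.2374]
tcp_rot: [[-0.965, 0.263, -0.001], [0.263, 0.965, -0.0], [0.0, -0.0, -1.0]]
force: [0.6, 0.4, 0.0]
opening: 1.001
grasp_force: 0.0
```

Request:
apply_moves(plan="-.6 -.5 -.03 0 0 0;-.6 -.5 -.03 0 0 0;-.6 -.5 -.03 0 0 0;-.6 -.5 -.03 0 0 0;0 -.8 0 0 0 0;0 -.8 0 0 0 0;0 -.8 0 0 0 0;0 -.8 0 0 0 0;0 -.8 0 0 0 0;0 -.8 0 0 0 0")

```text
time_s: 1.77
position: [0.4133, -0.078, 0.2434]
tcp_rot: [[-0.965, 0.262, -0.0], [0.262, 0.965, 0.0], [0.0, 0.0, -1.0]]
force: [0.9, 0.1, -0.5]
opening: 1.001
grasp_force: 0.0
```

```bash
cat >> h.py <<'E'
from scipy.spatial.transform import Rotation as R
def go(pos,rot=None):
    "tool-axis shift (units) then rotvec (units) to reach pos/rot from measured pose"
    s=bot.read_state(); T=np.array(s["tcp_rot"]); d=T.T@(np.array(pos)-s["position"])/.05
    r=R.from_matrix(T.T@rot).as_rotvec()/(2*np.pi) if rot is not None else np.zeros(3)
    print("t",round(s["time_s"],2),"p",s["position"].round(4),"shift",d.round(3),"len",np.linalg.norm(d).round(2),"turn",r.round(4),"F",s["force"].round(1),"op",round(s["opening"],3),"gf",round(s["grasp_force"],1))
def frame(yaw,tilt):
    "tool y = gauge y (yaw), tool z tilted outwards (gauge +x) by tilt"
    a,t=np.radians(yaw),np.radians(tilt); gx=np.array([np.cos(a),np.sin(a),0]); y=np.array([-np.sin(a),np.cos(a),0])
    z=gx*np.sin(t)+np.array([0,0,-np.cos(t)]); return np.c_[np.cross(y,z),y,z]
HEAD=np.array([.4532,-.2624,.0885])
E
python3 - <<'E'
from h import *
np.set_printoptions(precision=4,suppress=True)
F=frame(-12.8,50); print(F)
go(HEAD-.081*F[:,2]+[0,0,.03],F)
a=onz("side",(161.3,295.2),.062); b=onz("top",(154.9,217),.062); print("tin",a,b)
for n,p,q in(("side",((366-325)/5+120,295.2),((697-325)/5+120,295.2)),("top",(125+48/5,217),(125+250/5,217))): print(n,np.linalg.norm(onz(n,p,.062)-onz(n,q,.062)))
E
```

```text
[[-0.6268  0.2215  0.747 ]
 [ 0.1424  0.9751 -0.1697]
 [-0.766   0.     -0.6428]]
t 1.77 p [ 0.4133 -0.078   0.2434] shift [-0.498 -3.401  1.457] len 3.73 turn [-0.0029 -0.1389 -0.0063] F [ 0.9  0.1 -0.5] op 1.001 gf 0.0
tin [0.5684 0.2994 0.062 ] [0.5717 0.2922 0.062 ]
side 0.1163106246315112
top 0.11456301634446048
```

Request:
apply_moves(plan="-.1 -.68 0 0 -.0198 -.001;-.1 -.68 0 0 -.0198 -.001;-.1 -.68 0 0 -.0198 -.001;-.1 -.68 0 0 -.0198 -.001;-.1 -.68 0 0 -.0198 -.001;0 0 0 0 -.0198 -.001;0 0 0 0 -.0198 0;0 0 0 0 0 0")

```text
time_s: 2.43
position: [0.423, -0.1767, 0.2759]
tcp_rot: [[-0.788, 0.248, 0.564], [0.212, 0.969, -0.13], [-0.578, 0.017, -0.816]]
force: [0.1, 0.3, -1.1]
opening: 1.001
grasp_force: 0.0
```

Run:
```python
from h import *
F=frame(-12.8,50)
go(HEAD-.081*F[:,2],F); print(bot.read_state()["joint_positions"].round(1))
```

```text
t 2.43 p [ 0.423  -0.1767  0.2759] shift [ 1.738 -1.589  2.053] len 3.12 turn [-0.001  -0.0407 -0.005 ] F [ 0.1  0.3 -1.1] op 1.001 gf 0.0
[ -51.5    3.2  126.1   46.3   29.9 -163.5]
```

Joint 6 is at its limit, so I'll use the half-turned grasp instead (+180° about tool z).

Request:
apply_moves(plan="0 0 0 0 0 .0199;0 0 0 0 0 .0199;0 0 0 0 0 .0199;0 0 0 0 0 .0199;0 0 0 0 0 .0199;0 0 0 0 0 .0199;0 0 0 0 0 .0199;0 0 0 0 0 .0199;0 0 0 0 0 .0199;0 0 0 0 0 .0199")

```text
time_s: 3.27
position: [0.424, -0.1785, 0.2752]
tcp_rot: [[-0.014, 0.828, 0.561], [0.986, 0.105, -0.13], [-0.166, 0.552, -0.817]]
force: [0.1, 0.1, -0.8]
opening: 1.0
grasp_force: 0.0
```

Request:
apply_moves(plan="0 0 0 0 0 .0199;0 0 0 0 0 .0199;0 0 0 0 0 .0199;0 0 0 0 0 .0199;0 0 0 0 0 .0199;0 0 0 0 0 .0199;0 0 0 0 0 .0199;0 0 0 0 0 .0199;0 0 0 0 0 .0199;0 0 0 0 0 .0199")

```text
time_s: 4.1
position: [0.424, -0.1785, 0.2752]
tcp_rot: [[0.781, 0.274, 0.561], [0.411, -0.902, -0.13], [0.471, 0.332, -0.817]]
force: [0.0, 0.6, 0.4]
opening: 1.0
grasp_force: 0.0
```

Request:
apply_moves(plan="0 0 0 0 0 .0199;0 0 0 0 0 .0199;0 0 0 0 0 .0199;0 0 0 0 0 .0199;0 0 0 0 0 .0199;0 0 0 0 0 0")

```text
time_s: 4.6
position: [0.4241, -0.1786, 0.2752]
tcp_rot: [[0.794, -0.231, 0.561], [-0.192, -0.973, -0.13], [0.576, -0.004, -0.817]]
force: [-0.1, 0.6, -1.0]
opening: 1.0
grasp_force: 0.0
```

```bash
cat >> h.py <<'E'
FLIP=np.diag([-1.,-1,1])
E
python3 - <<'E'
from h import *
F=frame(-12.8,50)@FLIP
go(HEAD-.081*F[:,2],F); print(bot.read_state()["joint_positions"].round(1))
E
```

```text
t 4.6 p [ 0.4241 -0.1786  0.2752] shift [-1.782  1.52   2.031] len 3.1 turn [ 0.0006  0.0411 -0.0017] F [-0.1  0.6 -1. ] op 1.0 gf 0.0
[-51.4   3.4 125.9  45.9  29.9  15.6]
```

Request:
apply_moves(plan="-.44 .38 .45 0 0 0;-.44 .38 .45 0 0 0;-.44 .38 .45 0 0 0;-.44 .38 .45 0 0 0;0 0 0 0 .0137 -.0006;0 0 0 0 .0137 -.0006;0 0 0 0 .0137 -.0006;0 0 0 0 0 0")

```text
time_s: 5.27
position: [0.4052, -0.2129, 0.1939]
tcp_rot: [[0.704, -0.203, 0.68], [-0.167, -0.979, -0.119], [0.69, -0.03, -0.723]]
force: [-0.5, 1.0, -0.3]
opening: 0.999
grasp_force: 0.0
```

Run:
```python
from h import *
F=frame(-12.8,50)@FLIP
go(HEAD+.019*F[:,2],F); print(bot.read_state()["joint_positions"].round(1))
im=np.vstack([capture("top")[190:310,290:460],capture("side")[90:210,320:490]]); cv2.imwrite("pics/p1.png",cv2.resize(im[:,:,::-1],None,fx=2.5,fy=2.5,interpolation=cv2.INTER_CUBIC))
```

```text
t 5.27 p [ 0.4052 -0.2129  0.1939] shift [-0.57   0.85   2.673] len 2.86 turn [-0.0055  0.0177 -0.0014] F [-0.5  1.  -0.3] op 0.999 gf 0.0
[-66.6  21.3 138.7 100.7  35.9 -58.4]
```

View pics/p1.png

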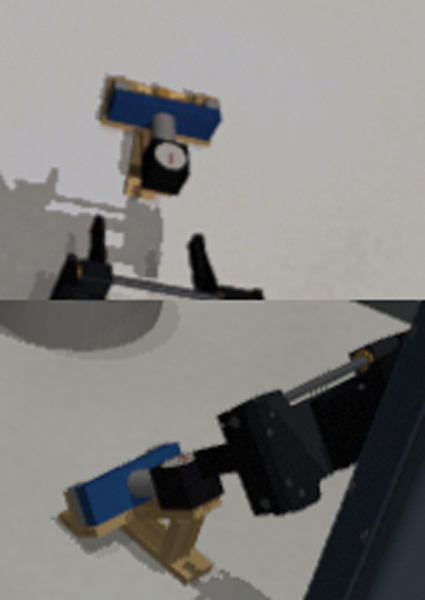

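The fingers are lined up with the head, but joint 3 is near its limit at this tilt. I'll grasp with a 25° tilt instead, since the board is narrower than the head. I can regrip vertically on the slab.

Request:
apply_moves(plan="0 0 0 0 -.0198 0;0 0 0 0 -.0198 0;0 0 0 0 -.013 0;0 0 0 0 0 0")

```text
time_s: 5.7
position: [0.4099, -0.2049, 0.1941]
tcp_rot: [[0.795, -0.178, 0.581], [-0.176, -0.983, -0.061], [0.581, -0.054, -0.812]]
force: [0.2, 0.5, 0.8]
opening: 1.003
grasp_force: 0.0
```

Run:
```python
from h import *
F=frame(-12.8,25)@FLIP
go(HEAD-.05*F[:,2],F);go(HEAD+.019*F[:,2],F); print(bot.read_state()["joint_positions"].round(1))
```

```text
t 5.7 p [ 0.4099 -0.2049  0.1941] shift [-0.156  1.023  1.306] len 1.67 turn [-0.011  -0.0292  0.0018] F [0.2 0.5 0.8] op 1.003 gf 0.0
t 5.7 p [ 0.4099 -0.2049  0.1941] shift [-0.408  1.116  2.66 ] len 2.91 turn [-0.011  -0.0292  0.0018] F [0.2 0.5 0.8] op 1.003 gf 0.0
[-60.6  17.  131.9  74.7  29.6 -26.1]
```

Request:
apply_moves(plan="0 .25 0 -.0027 -.0075 0;0 .25 0 -.0027 -.0075 0;0 .25 0 -.0027 -.0075 0;0 .25 0 -.0027 -.0075 0;0 0 0 0 0 0;0 0 0 0 0 0")

```text
time_s: 6.2
position: [0.3992, -0.2521, 0.1907]
tcp_rot: [[0.887, -0.213, 0.409], [-0.194, -0.977, -0.088], [0.419, -0.002, -0.908]]
force: [-0.5, 0.5, 0.3]
opening: 0.998
grasp_force: 0.0
```

Run:
```python
from h import *
F=frame(-12.8,25)@FLIP
go(HEAD-.05*F[:,2],F);go(HEAD+.019*F[:,2],F); print(bot.read_state()["joint_positions"].round(1))
```

```text
t 6.2 p [ 0.3992 -0.2521  0.1907] shift [ 0.139 -0.031  1.317] len 1.32 turn [-0.0008  0.0007  0.0012] F [-0.5  0.5  0.3] op 0.998 gf 0.0
t 6.2 p [ 0.3992 -0.2521  0.1907] shift [ 0.145 -0.023  2.697] len 2.7 turn [-0.0008  0.0007  0.0012] F [-0.5  0.5  0.3] op 0.998 gf 0.0
[-57.7  16.4 122.6  38.5  28.7  12.5]
```

Request:
apply_moves(plan=".03 0 .45 0 0 0;.03 0 .45 0 0 0;.03 0 .45 0 0 0;.03 0 .45 0 0 0;.02 -.02 .45 0 0 0;0 0 .44 0 0 0;0 0 0 0 0 0")

```text
time_s: 6.78
position: [0.4587, -0.2628, 0.0674]
tcp_rot: [[0.889, -0.216, 0.404], [-0.199, -0.976, -0.083], [0.412, -0.007, -0.911]]
force: [-1.2, -0.4, -0.2]
opening: 0.996
grasp_force: 0.0
```

Run:
```python
from h import *
F=frame(-12.8,25)@FLIP
go(HEAD+.019*F[:,2],F)
im=np.vstack([capture("top")[190:310,290:460],capture("side")[90:210,320:490]]); cv2.imwrite("pics/p2.png",cv2.resize(im[:,:,::-1],None,fx=2.5,fy=2.5,interpolation=cv2.INTER_CUBIC))
```

```text
t 6.78 p [ 0.4587 -0.2628  0.0674] shift [ 0.079  0.017 -0.05 ] len 0.1 turn [-0.0014  0.0018  0.0004] F [-1.2 -0.4 -0.2] op 0.996 gf 0.0
```

View pics/p2.png

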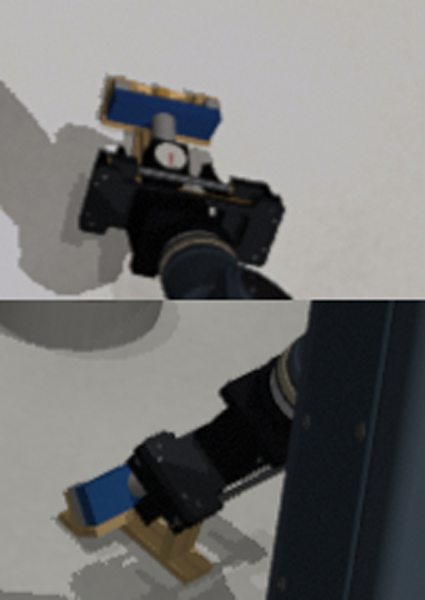

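The fingers straddle the head, with the dial roughly midway between them. I'll trim the pose and close.

Request:
apply_moves(plan=".08 .02 -.05 0 0 0;0 0 0 0 0 0;0 0 0 0 0 0;0 0 0 0 0 0;0 0 0 0 0 0;0 0 0 0 0 0;0 0 0 0 0 0", gripper=-1)

```text
time_s: 7.47
position: [0.4616, -0.2658, 0.0748]
tcp_rot: [[0.888, -0.215, 0.407], [-0.197, -0.977, -0.087], [0.416, -0.003, -0.909]]
force: [-0.2, 4.7, 3.2]
opening: 0.555
grasp_force: 2.8
```

Run:
```python
from h import *
F=frame(-12.8,25)@FLIP
go(HEAD+.019*F[:,2],F);s=bot.read_state();print(s["force"],s["tcp_rot"].T@np.array([.747*1,-.1697,-.6428]))
```

```text
t 7.47 p [ 0.4616 -0.2658  0.0748] shift [-0.047 -0.028  0.057] len 0.08 turn [-0.0008  0.0011  0.0007] F [-0.2  4.7  3.2] op 0.555 gf 2.8
[-0.23824951  4.73195263  3.2405068 ] [0.42884965 0.0066183  0.90335104]
```

Request:
apply_moves(plan="0 -.02 0 0 0 0;0 0 0 0 0 0;0 0 0 0 0 0;0 0 0 0 0 0")

```text
time_s: 7.8
position: [0.4623, -0.262, 0.0749]
tcp_rot: [[0.888, -0.213, 0.409], [-0.197, -0.977, -0.081], [0.417, -0.008, -0.909]]
force: [1.2, 5.2, 4.6]
opening: 0.454
grasp_force: 29.9
```

Request:
apply_moves(plan=".1 0 -.22 0 0 0;.25 0 -.53 0 0 0;.25 0 -.53 0 0 0;.25 0 -.53 0 0 0;.25 0 -.53 0 0 0;0 0 0 0 -.0174 0;0 0 0 0 -.0174 0;0 0 0 0 -.0174 0;0 0 0 0 -.0174 0;0 0 0 0 0 0")

```text
time_s: 8.63
position: [0.4684, -0.2655, 0.1946]
tcp_rot: [[0.978, -0.208, 0.03], [-0.208, -0.978, 0.001], [0.029, -0.007, -1.0]]
force: [1.6, -0.3, -4.3]
opening: 0.458
grasp_force: 30.0
```

Request:
apply_moves(plan="0 0 0 0 -.0174 0;0 0 0 0 -.0174 0;0 0 0 0 -.0174 0;0 0 0 0 -.0174 0;0 0 0 0 0 0;0 0 0 0 0 0")

```text
time_s: 9.13
position: [0.4647, -0.2632, 0.1921]
tcp_rot: [[0.898, -0.209, -0.386], [-0.187, -0.978, 0.094], [-0.397, -0.013, -0.918]]
force: [0.2, -1.2, -3.2]
opening: 0.459
grasp_force: 30.0
```

Run:
```python
from h import *
F=frame(-12.8,-25)@FLIP
go(np.array([.4903,.0224,.2]),F);s=bot.read_state();print(s["joint_positions"].round(1),s["tcp_rot"].round(3).tolist())
im=np.vstack([capture("top")[180:300,270:440],capture("side")[60:180,320:490]]); cv2.imwrite("pics/p3.png",cv2.resize(im[:,:,::-1],None,fx=2.5,fy=2.5,interpolation=cv2.INTER_CUBIC))
```

```text
t 9.13 p [ 0.4647 -0.2632  0.1921] shift [-0.673 -5.694  0.196] len 5.74 turn [-0.001  -0.0044  0.0026] F [ 0.2 -1.2 -3.2] op 0.459 gf 30.0
[-36.4  35.8  81.   -8.9  85.   68. ] [[0.898, -0.209, -0.386], [-0.187, -0.978, 0.094], [-0.397, -0.013, -0.918]]
```

View pics/p3.png

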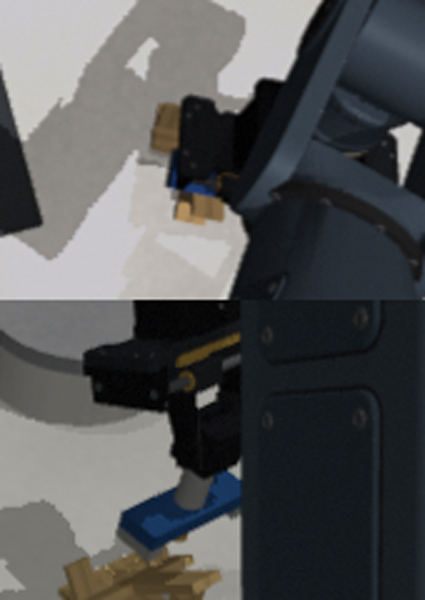

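Gauge is out of the rest and roughly upright in the grip, with the beam level in the side view. I'll take it to the slab.

Request:
apply_moves(plan="-.1 -.72 .05 0 0 0;-.1 -.72 .05 0 0 0;-.1 -.72 .05 0 0 0;-.1 -.72 .05 0 0 0;-.1 -.72 .05 0 0 0;-.1 -.72 .05 0 0 0;-.1 -.72 .05 0 0 0;-.1 -.72 .05 0 0 0;0 0 0 0 0 0;0 0 0 0 0 0")

```text
time_s: 10.07
position: [0.4806, 0.0283, 0.1957]
tcp_rot: [[0.899, -0.207, -0.386], [-0.186, -0.978, 0.091], [-0.396, -0.01, -0.918]]
force: [0.0, -0.2, -2.9]
opening: 0.458
grasp_force: 30.0
```

Run:
```python
from h import *
np.set_printoptions(precision=4,suppress=True)
F=frame(-12.8,-25)@FLIP
go(np.array([.482,.027,.2]),F);s=bot.read_state();print(s["joint_positions"].round(1),s["tcp_rot"].round(3).tolist())
I={n:capture(n) for n in("top","side")}
h=cv2.cvtColor(I["side"],cv2.COLOR_RGB2HSV); m=((abs(h[:,:,0].astype(int)-112)<14)&(h[:,:,1]>150)&(h[:,:,2]>35)).astype(np.uint8)*255
c=blob(m,(200,100,400,350)); x,y,w,hh=cv2.boundingRect(c); print(cv2.approxPolyDP(c,3,True)[:,0].tolist(),(x,y,w,hh))
cx,cy=x+w//2,y+hh//2
im=I["side"][max(cy-110,0):cy+80,max(cx-100,0):cx+100]; print(max(cx-100,0),max(cy-110,0)); cv2.imwrite("pics/p4.png",cv2.resize(im[:,:,::-1],None,fx=3,fy=3,interpolation=cv2.INTER_CUBIC))
```

```text
t 10.07 p [0.4806 0.0283 0.1957] shift [-0.004  0.02  -0.093] len 0.09 turn [-0.0005 -0.0046  0.0028] F [ 0.  -0.2 -2.9] op 0.458 gf 30.0
[-10.6  31.7  88.9   1.   82.6  90.9] [[0.899, -0.207, -0.386], [-0.186, -0.978, 0.091], [-0.396, -0.01, -0.918]]
[[332, 199], [321, 189], [311, 197], [307, 211], [297, 211], [293, 201], [271, 211], [269, 217], [281, 231], [331, 205]] (269, 189, 64, 43)
201 100
```

View pics/p4.png

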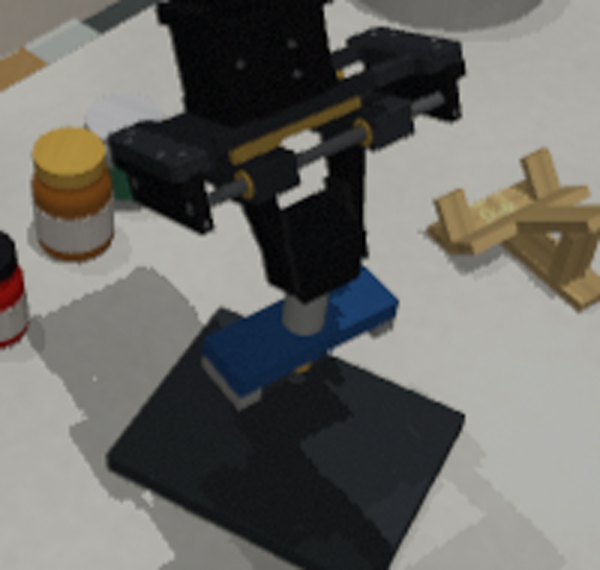

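Gauge hangs over the slab: soles at crop (235,385) and (380,325), brass foot at about (303,368). The rest is empty and the jars are untouched. Going down.

Request:
apply_moves(plan=".17 0 .39 0 -.0046 .002;.17 0 .39 0 0 0;.17 0 .39 0 0 0;.17 0 .39 0 0 0;0 0 0 0 0 0;0 0 0 0 0 0")

```text
time_s: 10.67
position: [0.4796, 0.0264, 0.1097]
tcp_rot: [[0.882, -0.224, -0.415], [-0.201, -0.975, 0.099], [-0.427, -0.004, -0.904]]
force: [-0.6, -0.8, -2.7]
opening: 0.457
grasp_force: 30.0
```

Request:
apply_moves(plan=".024 0 .055 0 0 0;.024 0 .055 0 0 0;.024 0 .055 0 0 0;0 0 0 0 0 0;0 0 0 0 0 0")

```text
time_s: 11.08
position: [0.4804, 0.0277, 0.1012]
tcp_rot: [[0.884, -0.222, -0.412], [-0.199, -0.975, 0.097], [-0.424, -0.004, -0.906]]
force: [-0.9, -2.3, 1.5]
opening: 0.456
grasp_force: 30.0
```

Request:
apply_moves(plan=".017 0 .036 0 0 0;.017 0 .036 0 0 0;0 0 0 0 0 0;0 0 0 0 0 0")

```text
time_s: 11.42
position: [0.4803, 0.0278, 0.098]
tcp_rot: [[0.883, -0.221, -0.413], [-0.199, -0.975, 0.097], [-0.425, -0.004, -0.905]]
force: [-1.8, -3.1, 9.9]
opening: 0.458
grasp_force: 30.0
```

Request:
apply_moves(plan=".017 0 .036 0 0 0;.017 0 .036 0 0 0;0 0 0 0 0 0;0 0 0 0 0 0")

```text
time_s: 11.75
position: [0.4799, 0.0279, 0.0976]
tcp_rot: [[0.882, -0.221, -0.415], [-0.198, -0.975, 0.098], [-0.427, -0.004, -0.904]]
force: [-3.0, -2.4, 28.9]
opening: 0.458
grasp_force: 30.0
```

Soles seated: the height stopped at 0.0976 while force rose to 29 N. I'll relax the press slightly, then release.

Request:
apply_moves(plan="-.017 0 -.036 0 0 0;-.01 0 -.02 0 0 0;0 0 0 0 0 0;0 0 0 0 0 0")

```text
time_s: 12.08
position: [0.4799, 0.0279, 0.0977]
tcp_rot: [[0.883, -0.221, -0.414], [-0.198, -0.975, 0.097], [-0.425, -0.004, -0.905]]
force: [-1.9, -1.1, 11.4]
opening: 0.459
grasp_force: 30.0
```

Request:
apply_moves(plan="0 0 0 0 0 0;0 0 0 0 0 0;0 0 0 0 0 0;0 0 0 0 0 0;0 0 0 0 0 0;0 0 0 0 0 0;0 0 0 0 0 0;0 0 0 0 0 0", gripper=1)

```text
time_s: 12.75
position: [0.4801, 0.0279, 0.0957]
tcp_rot: [[0.883, -0.222, -0.413], [-0.199, -0.975, 0.098], [-0.425, -0.004, -0.905]]
force: [-0.2, 1.1, 0.4]
opening: 0.956
grasp_force: 0.0
```

Request:
apply_moves(plan="0 0 -.5 0 0 0;0 0 -.8 0 0 0;0 0 -.8 0 0 0;0 0 -.5 0 .019 0;0 0 0 0 .019 0;0 0 0 0 .019 0;0 0 0 0 .0125 0;0 0 0 0 0 0")

```text
time_s: 13.42
position: [0.5297, 0.0165, 0.2141]
tcp_rot: [[0.975, -0.221, -0.003], [-0.221, -0.975, 0.005], [-0.004, -0.004, -1.0]]
force: [-0.3, 0.0, 0.5]
opening: 1.003
grasp_force: 0.0
```

Run:
```python
from h import *
np.set_printoptions(precision=4,suppress=True)
I={n:capture(n) for n in("top","side")}
F=frame(-12.8,0)@FLIP
go(np.array([.488,.026,.2]),F)
for n,r in(("side",(200,100,400,350)),("top",(205,190,300,300))):
    h=cv2.cvtColor(I[n],cv2.COLOR_RGB2HSV); m=((abs(h[:,:,0].astype(int)-112)<14)&(h[:,:,1]>150)&(h[:,:,2]>35)).astype(np.uint8)*255
    c=blob(m,r); print(n,cv2.contourArea(c),cv2.approxPolyDP(c,2,True)[:,0].tolist())
a=cv2.resize(I["side"][150:280,230:370,::-1],None,fx=4,fy=4,interpolation=cv2.INTER_CUBIC)
b=cv2.resize(I["top"][190:300,205:265,::-1],None,fx=4,fy=4,interpolation=cv2.INTER_CUBIC)
b=cv2.copyMakeBorder(b,0,a.shape[0]-b.shape[0],0,0,cv2.BORDER_CONSTANT); cv2.imwrite("pics/p5.png",np.hstack([a,b]))
```

```text
t 13.52 p [0.5336 0.0153 0.214 ] shift [-0.935 -0.006  0.282] len 0.98 turn [-0.0007  0.0004 -0.    ] F [0.7 0.2 0.4] op 1.001 gf 0.0
side 850.0 [[325, 229], [316, 221], [315, 227], [307, 232], [303, 244], [295, 244], [291, 239], [291, 233], [269, 245], [269, 249], [280, 262], [327, 236]]Traceback (most recent call last):
  File "<stdin>", line 8, in <module>
  File "h.py", line 16, in blob
    c=max(cv2.findContours(k,cv2.RETR_EXTERNAL,cv2.CHAIN_APPROX_NONE)[0],key=cv2.contourArea); return c
ValueError: max() iterable argument is empty
```

Run:
```python
from h import *
np.set_printoptions(precision=4,suppress=True)
A,B,D=[onz("side",p,.048) for p in((268.5,245),(316.5,220.5),(326.5,229))]
print(A,B,D,np.linalg.norm(A-B),np.linalg.norm(B-D)); d=A-B; yaw=np.degrees(np.arctan2(-d[0],d[1])); print("yaw",yaw,"centre",(A+B)/2-.02*np.array([np.cos(np.radians(yaw)),np.sin(np.radians(yaw)),0]), "ctr2",(A+D)/2)
I=capture("top"); h=cv2.cvtColor(I,cv2.COLOR_RGB2HSV); print(h[245,240:260].tolist())
a=cv2.resize(capture("side")[150:280,230:370,::-1],None,fx=4,fy=4,interpolation=cv2.INTER_CUBIC)
b=cv2.resize(I[190:300,205:265,::-1],None,fx=4,fy=4,interpolation=cv2.INTER_CUBIC)
b=cv2.copyMakeBorder(b,0,a.shape[0]-b.shape[0],0,0,cv2.BORDER_CONSTANT); cv2.imwrite("pics/p5.png",np.hstack([a,b]))
```

```text
[0.5167 0.082  0.048 ] [ 0.4891 -0.0334  0.048 ] [ 0.4605 -0.0306  0.048 ] 0.1186634053989011 0.02880993377724958
yaw -13.420001842655155 centre [0.4835 0.029  0.048 ] ctr2 [0.4886 0.0257 0.048 ]
[[105, 74, 69], [106, 70, 69], [107, 66, 70], [107, 74, 69], [109, 67, 72], [107, 72, 71], [107, 70, 69], [106, 75, 71], [107, 73, 70], [107, 68, 71], [106, 68, 71], [107, 67, 72], [107, 71, 72], [106, 73, 73], [106, 72, 74], [105, 71, 72], [106, 72, 74], [105, 71, 72], [105, 70, 73], [106, 71, 75]]
```

View pics/p5.png

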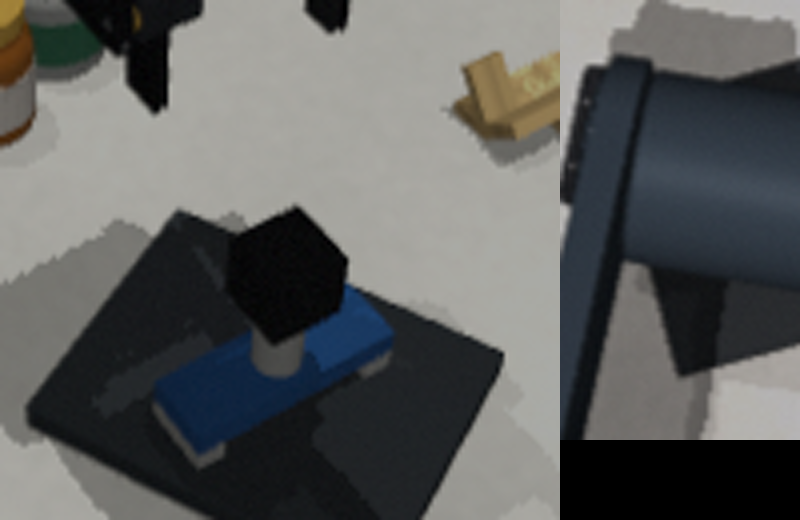

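Gauge stands upright on the slab, with the head silhouette centred near side pixel (302,218.7) and both soles down. I'll measure the head and regrip vertically.

Run:
```python
from h import *
np.set_printoptions(precision=4,suppress=True)
H=onz("side",(302,218.7),.112); print("head side",H, proj("side",[.4879,.026,.112]))
F=frame(-12.8,0)@FLIP
go(np.array([(H[0]+.4879)/2,.0262,.112-.017]),F)
```

```text
head side [0.4832 0.0272 0.112 ] [300.5253 216.9953]
t 13.62 p [0.5351 0.0147 0.2135] shift [-1.013  0.006  2.372] len 2.58 turn [-0.0006  0.0003 -0.0001] F [-0.6 -0.3  0.1] op 1.001 gf 0.0
```

Request:
apply_moves(plan="-.34 0 0 0 0 0;-.34 0 0 0 0 0;-.33 0 0 0 0 0;0 0 0 0 0 0;0 0 .5 0 0 0;0 0 .5 0 0 0;0 0 .5 0 0 0;0 0 .45 0 0 0;0 0 .4 0 0 0;0 0 0 0 0 0")

```text
time_s: 14.45
position: [0.4841, 0.0266, 0.0924]
tcp_rot: [[0.975, -0.222, -0.008], [-0.222, -0.975, 0.006], [-0.009, -0.004, -1.0]]
force: [0.0, 0.4, -0.1]
opening: 1.004
grasp_force: 0.0
```

Run:
```python
from h import *
go(np.array([.4855,.0262,.095]),frame(-12.8,0)@FLIP)
```

```text
t 14.45 p [0.4841 0.0266 0.0924] shift [ 0.028  0.001 -0.053] len 0.06 turn [-0.0006  0.0014 -0.0001] F [ 0.   0.4 -0.1] op 1.004 gf 0.0
```

Request:
apply_moves(plan=".03 0 -.05 0 .0014 0;0 0 0 0 0 0;0 0 0 0 0 0;0 0 0 0 0 0;0 0 0 0 0 0;0 0 0 0 0 0;0 0 0 0 0 0;0 0 0 0 0 0;0 0 0 0 0 0;0 0 0 0 0 0", gripper=-1)

```text
time_s: 15.28
position: [0.486, 0.0265, 0.0989]
tcp_rot: [[0.975, -0.222, 0.008], [-0.222, -0.975, 0.002], [0.007, -0.004, -1.0]]
force: [-1.1, 0.5, 3.9]
opening: 0.463
grasp_force: 30.0
```

Request:
apply_moves(plan="0 0 -.2 0 0 0;0 0 -.5 0 0 0;0 0 -.6 0 0 0;0 0 -.6 0 0 0;0 0 -.4 0 0 0;0 0 0 0 0 0")

```text
time_s: 15.78
position: [0.4875, 0.0259, 0.2169]
tcp_rot: [[0.975, -0.222, 0.016], [-0.222, -0.975, 0.001], [0.015, -0.005, -1.0]]
force: [0.5, -0.6, -3.1]
opening: 0.46
grasp_force: 30.0
```

Run:
```python
from h import *
np.set_printoptions(precision=4,suppress=True)
print(onz("side",(161.3,295.2),.062)-[0,0,0],onz("top",(154.9,217),.062))
go(np.array([.56,.296,.22]),frame(-12.8,0)@FLIP); s=bot.read_state();print(s["joint_positions"].round(1))
# refine tin rim in both views: yellow band bottom etc -> rim outer edge by Canny ellipse
for n,r in(("top",(125,190,190,245)),("side",(120,255,210,340))):
    im=capture(n)[r[1]:r[3],r[0]:r[2]]; h=cv2.cvtColor(im,cv2.COLOR_RGB2HSV)
    g=cv2.GaussianBlur(cv2.cvtColor(im,cv2.COLOR_RGB2GRAY),(0,0),.7)
    m=(h[:,:,1]<25)&(g>100)  # lid panel bright, enclosed by dark ring
    nb,l,st,ce=cv2.connectedComponentsWithStats(m.astype(np.uint8),connectivity=4)
    k=l[im.shape[0]//2-3,im.shape[1]//2-3]; print(n,st[k],ce[k]+r[:2])
    c=cv2.findContours((l==k).astype(np.uint8),cv2.RETR_EXTERNAL,cv2.CHAIN_APPROX_NONE)[0][0]; e=cv2.fitEllipse(c); p=np.array(e[0])+r[:2]; print("panel ell",p,e[1:],onz(n,p,.057))
```

```text
[0.5684 0.2994 0.062 ] [0.5717 0.2922 0.062 ]
t 15.78 p [0.4875 0.0259 0.2169] shift [ 0.218 -5.589 -0.033] len 5.59 turn [-0.0007 -0.0024 -0.    ] F [ 0.5 -0.6 -3.1] op 0.46 gf 30.0
[-10.2  19.8 102.3   0.3  57.   92.4]
top [   0    0   65   55 3363] [156.1558 216.9227]
panel ell [157. 217.] ((63.256141662597656, 76.58623504638672), 90.0) [0.5717 0.2877 0.057 ]
side [   0    0   90   85 6533] [163.932  293.3909]
panel ell [164.5 297. ] ((99.04320526123047, 105.70045471191406), 90.0) [0.5644 0.2964 0.057 ]
```

Request:
apply_moves(plan=".05 -.706 0 0 -.0013 0;.05 -.706 0 0 0 0;.05 -.706 0 0 0 0;.05 -.706 0 0 0 0;.05 -.706 0 0 0 0;.05 -.706 0 0 0 0;.05 -.706 0 0 0 0;.05 -.706 0 0 0 0;0 0 .5 0 0 0;0 0 0 0 0 0")

```text
time_s: 16.72
position: [0.5631, 0.2981, 0.1823]
tcp_rot: [[0.976, -0.219, -0.013], [-0.219, -0.976, 0.0], [-0.012, 0.002, -1.0]]
force: [-1.9, -2.3, -6.2]
opening: 0.453
grasp_force: 30.0
```

Run:
```python
from h import *
np.set_printoptions(precision=4,suppress=True)
go(np.array([.5695,.297,.19]),frame(-12.8,0)@FLIP)
s=bot.read_state(); t=s["position"]; zs=t[2]-.0789
I=capture("side"); h=cv2.cvtColor(I,cv2.COLOR_RGB2HSV); m=((abs(h[:,:,0].astype(int)-112)<14)&(h[:,:,1]>150)&(h[:,:,2]>35)).astype(np.uint8)*255
c=blob(m,(90,150,260,340)); print(cv2.approxPolyDP(c,2,True)[:,0].tolist())
x,y,w,hh=cv2.boundingRect(c); print(x,y,w,hh)
hd=np.array([t[0],t[1],zs+.028]); Rz=R.from_euler('z',-12.8,degrees=True).as_matrix()
for a in((.02,.06),(.02,-.06),(-.02,.06),(-.02,-.06)): print("exp corner",a,proj("side",hd+Rz@[a[0],a[1],0]).round(1))
a=I[180:340,100:260,::-1]; cv2.imwrite("pics/p6.png",cv2.resize(a,None,fx=3.7,fy=3.7,interpolation=cv2.INTER_CUBIC))
```

```text
t 16.72 p [0.5631 0.2981 0.1823] shift [ 0.128 -0.005 -0.156] len 0.2 turn [0.0004 0.002  0.0005] F [-1.9 -2.3 -6.2] op 0.453 gf 30.0
[[185, 253], [167, 262], [168, 264], [163, 267], [166, 277], [158, 285], [152, 285], [146, 276], [140, 275], [118, 286], [128, 308], [193, 275], [195, 270]]
118 253 78 56
exp corner (0.02, 0.06) [116.2 284. ]
exp corner (0.02, -0.06) [184.8 250.8]
exp corner (-0.02, 0.06) [124.6 303.6]
exp corner (-0.02, -0.06) [195.1 267.9]
```

View pics/p6.png

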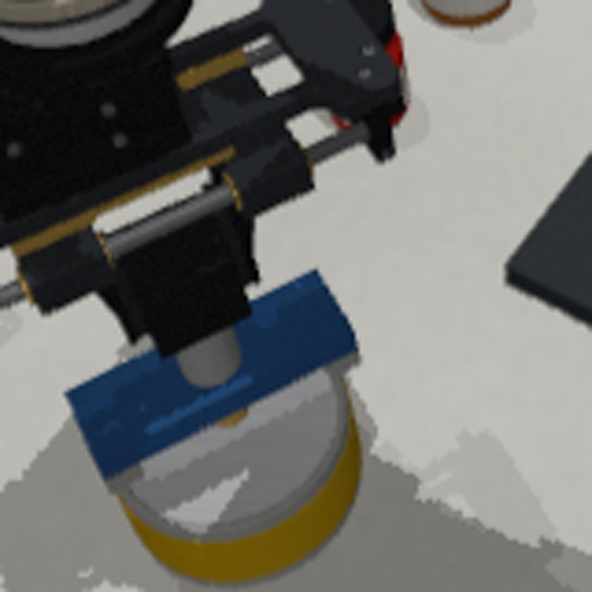

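Side view: the gauge hovers over the tin, with beam corners at (118,286), (186,253) and (196,270). These lie 1.4 and 2.1 px from where the TCP predicts them, and the tin is untouched. I'll trim, let it settle and compare again.

Request:
apply_moves(plan=".12 0 -.1 0 .0033 0;0 0 0 0 0 0;0 0 0 0 0 0;0 0 0 0 0 0;0 0 0 0 0 0")

```text
time_s: 17.18
position: [0.5733, 0.2954, 0.1956]
tcp_rot: [[0.975, -0.223, 0.021], [-0.223, -0.975, 0.0], [0.02, -0.005, -1.0]]
force: [-0.8, -0.5, -2.9]
opening: 0.458
grasp_force: 30.0
```

```bash
cat > m.py <<'E'
from h import *
np.set_printoptions(precision=4,suppress=True)
go(np.array([.5695,.297,.19]),frame(-12.8,0)@FLIP)
s=bot.read_state(); t=s["position"]; zs=t[2]-.0789; print(s["tcp_rot"][:,2])
I=capture("side"); h=cv2.cvtColor(I,cv2.COLOR_RGB2HSV); m=((abs(h[:,:,0].astype(int)-112)<14)&(h[:,:,1]>150)&(h[:,:,2]>35)).astype(np.uint8)*255
c=blob(m,(90,150,260,340)); P=cv2.convexHull(c)[:,0].astype(float)
# full blue hull: 4 top corners + 3 lower ones; compare with hull of predicted box
Rz=R.from_euler('z',-12.8,degrees=True).as_matrix()
def hull(dx,dy): return cv2.convexHull(np.array([proj("side",np.array([t[0]+dx,t[1]+dy,zs])+Rz@[a,b,z]) for a in(-.02,.02) for b in(-.06,.06) for z in(.012,.028)],np.float32))[:,0]
q=hull(0,0)
for nm,u in(("right",(1,0)),("left",(-1,0)),("down",(0,1)),("up-right",(.45,-.9)),("up-left",(-.45,-.9)),("dn-right",(.45,.9)),("up",(0,-1))): print(nm,(P@u).max().round(1),(q@u).max().round(1))
# yellow band extremes
m=((h[:,:,0]>15)&(h[:,:,0]<35)&(h[:,:,1]>170)&(h[:,:,2]>50)).astype(np.uint8)*255
y=blob(m,(110,250,210,345)); print("band",cv2.boundingRect(y))
I0=cv2.cvtColor(cv2.imread("pics/side0.png"),cv2.COLOR_BGR2HSV); m0=((I0[:,:,0]>15)&(I0[:,:,0]<35)&(I0[:,:,1]>170)&(I0[:,:,2]>50)).astype(np.uint8)*255
print("band0",cv2.boundingRect(blob(m0,(110,250,210,345))))
E
python3 m.py
```

```text
t 17.18 p [0.5733 0.2954 0.1956] shift [-0.084 -0.014  0.111] len 0.14 turn [-0.0008 -0.0032 -0.0002] F [-0.8 -0.5 -2.9] op 0.458 gf 30.0
[ 0.0209  0.0001 -0.9998]
right 191.0 192.7
left -114.0 -112.2
down 297.0 299.0
up-right -138.2 -136.0
up-left -298.8 -297.6
dn-right 323.6 324.5
up -244.0 -241.8
band (135, 293, 62, 44)
band0 (134, 293, 63, 44)
```

Run:
```python
from h import *
for n,c in(("side",(.5684,.2994)),("top",(.5717,.2922))):
    g=cv2.cvtColor(cv2.imread(f"pics/{n}0.png"),cv2.COLOR_BGR2GRAY).astype(np.float32)
    rs=np.arange(.046,.0661,.001)
    print(n,"r",(rs*1000).astype(int).tolist())
    for a in range(0,360,45):
        acc=[]
        for da in(-6,-3,0,3,6):
            t=np.radians(a+da); uv=np.array([proj(n,[c[0]+r*np.cos(t),c[1]+r*np.sin(t),.062]) for r in rs],np.float32)
            acc.append(cv2.remap(g,uv[:,:1],uv[:,1:],cv2.INTER_LINEAR)[:,0])
        print(a,np.mean(acc,0).astype(int).tolist())
```

```text
side r [46, 47, 48, 49, 50, 51, 52, 53, 54, 55, 56, 57, 58, 59, 60, 61, 62, 63, 64, 65, 66]
0 [141, 141, 141, 140, 138, 129, 111, 90, 73, 64, 67, 77, 93, 105, 112, 117, 124, 133, 140, 143, 145]
45 [138, 138, 137, 136, 128, 109, 76, 58, 67, 87, 105, 113, 118, 128, 138, 143, 144, 144, 145, 145, 145]
90 [139, 139, 136, 129, 117, 111, 112, 109, 98, 83, 80, 87, 94, 107, 120, 127, 133, 139, 143, 144, 144]
135 [136, 129, 123, 119, 115, 110, 88, 70, 69, 70, 72, 71, 67, 63, 61, 61, 61, 61, 61, 61, 61]
180 [138, 133, 125, 120, 118, 111, 98, 80, 68, 66, 71, 74, 71, 65, 61, 60, 60, 60, 60, 60, 60]
225 [146, 146, 146, 144, 138, 128, 118, 114, 102, 81, 69, 68, 67, 63, 78, 92, 104, 124, 134, 138, 141]
270 [145, 145, 145, 145, 144, 139, 125, 101, 84, 85, 102, 112, 115, 121, 132, 142, 146, 148, 148, 148, 148]
315 [145, 144, 144, 144, 143, 143, 128, 109, 91, 75, 71, 81, 92, 104, 114, 119, 124, 131, 138, 141, 144]
top r [46, 47, 48, 49, 50, 51, 52, 53, 54, 55, 56, 57, 58, 59, 60, 61, 62, 63, 64, 65, 66]
0 [169, 169, 170, 165, 160, 153, 135, 115, 98, 106, 115, 121, 120, 119, 123, 135, 148, 156, 162, 167, 168]
45 [169, 169, 169, 167, 164, 156, 142, 126, 109, 101, 105, 116, 128, 139, 148, 154, 161, 165, 167, 168, 168]
90 [169, 169, 169, 162, 153, 144, 123, 102, 87, 93, 99, 108, 122, 137, 148, 156, 165, 168, 168, 168, 168]
135 [170, 168, 162, 152, 134, 115, 101, 95, 101, 113, 123, 131, 138, 145, 153, 160, 164, 167, 168, 168, 168]
180 [169, 168, 165, 147, 129, 116, 118, 120, 123, 126, 129, 134, 140, 146, 149, 151, 153, 155, 156, 158, 160]
225 [168, 164, 158, 150, 143, 136, 128, 117, 104, 90, 75, 64, 55, 51, 54, 64, 82, 102, 121, 137, 146]
270 [168, 165, 162, 159, 154, 150, 137, 118, 101, 86, 72, 59, 54, 49, 44, 41, 38, 36, 38, 40, 50]
315 [169, 169, 169, 166, 163, 156, 148, 139, 128, 114, 99, 81, 65, 53, 48, 49, 58, 71, 87, 104, 121]
```

Radial profiles put the rim centre in the side view at (0.5736, 0.2972), and the opposite edges give r ≈ 57.5 against a true 58. The side view's bias against the TCP is about -2 mm in x, so I'll aim the TCP at (0.5755, 0.297).

Request:
apply_moves(plan=".036 -.04 0 0 -.002 0;0 0 .3 0 0 0;0 0 .3 0 0 0;0 0 .2 0 0 0;0 0 0 0 0 0;0 0 0 0 0 0;0 0 0 0 0 0;0 0 0 0 0 0")

```text
time_s: 17.9
position: [0.5763, 0.2979, 0.1558]
tcp_rot: [[0.975, -0.222, 0.01], [-0.222, -0.975, 0.003], [0.009, -0.005, -1.0]]
force: [-0.1, -0.4, -3.1]
opening: 0.454
grasp_force: 30.0
```

```bash
sed -i 's/\[.5695,.297,.19\]/[.5755,.297,.155]/' m.py; python3 m.py
```

```text
t 17.9 p [0.5763 0.2979 0.1558] shift [-0.013  0.021  0.016] len 0.03 turn [-0.0008 -0.0014 -0.    ] F [-0.1 -0.4 -3.1] op 0.454 gf 30.0
[ 0.0096  0.0032 -0.9999]
right 192.0 193.3
left -118.0 -116.3
down 309.0 310.6
up-right -149.4 -147.3
up-left -311.8 -310.7
dn-right 335.7 336.5
up -257.0 -254.8
band (135, 293, 62, 44)
band0 (134, 293, 63, 44)
```

Request:
apply_moves(plan="0 0 .06 0 0 0;0 0 .06 0 0 0;0 0 .06 0 0 0;0 0 .04 0 0 0;0 0 0 0 0 0;0 0 0 0 0 0;0 0 0 0 0 0")

```text
time_s: 18.53
position: [0.5757, 0.2977, 0.1438]
tcp_rot: [[0.975, -0.222, 0.008], [-0.222, -0.975, 0.003], [0.007, -0.004, -1.0]]
force: [0.4, 0.5, -1.8]
opening: 0.458
grasp_force: 30.0
```

Request:
apply_moves(plan="0 0 .03 0 0 0;0 0 .03 0 0 0;0 0 0 0 0 0;0 0 0 0 0 0")

```text
time_s: 18.87
position: [0.5758, 0.2977, 0.1411]
tcp_rot: [[0.975, -0.222, 0.008], [-0.222, -0.975, 0.003], [0.007, -0.004, -1.0]]
force: [-0.6, -0.1, 0.9]
opening: 0.461
grasp_force: 30.0
```

Request:
apply_moves(plan="0 0 .02 0 0 0;0 0 .02 0 0 0;0 0 0 0 0 0;0 0 0 0 0 0")

```text
time_s: 19.2
position: [0.576, 0.2979, 0.141]
tcp_rot: [[0.975, -0.221, 0.009], [-0.221, -0.975, 0.003], [0.008, -0.004, -1.0]]
force: [-2.1, 1.3, 10.5]
opening: 0.461
grasp_force: 30.0
```

Request:
apply_moves(plan="0 0 .02 0 0 0;0 0 0 0 0 0;0 0 0 0 0 0;0 0 0 0 0 0")

```text
time_s: 19.53
position: [0.576, 0.2979, 0.141]
tcp_rot: [[0.975, -0.221, 0.009], [-0.221, -0.975, 0.003], [0.009, -0.005, -1.0]]
force: [-4.5, 0.4, 14.1]
opening: 0.455
grasp_force: 30.1
```

Seated: z stopped at 0.1410 (expected 0.1409) at 14 N, and the tool tilt matches the one on the slab. Releasing.

Request:
apply_moves(plan="0 0 -.015 0 0 0;0 0 0 0 0 0;0 0 0 0 0 0")

```text
time_s: 19.78
position: [0.576, 0.2979, 0.141]
tcp_rot: [[0.975, -0.221, 0.009], [-0.222, -0.975, 0.003], [0.008, -0.005, -1.0]]
force: [-3.1, 0.3, 10.3]
opening: 0.457
grasp_force: 30.0
```

Request:
apply_moves(plan="0 0 0 0 0 0;0 0 0 0 0 0;0 0 0 0 0 0;0 0 0 0 0 0;0 0 0 0 0 0;0 0 0 0 0 0;0 0 0 0 0 0;0 0 0 0 0 0", gripper=1)

```text
time_s: 20.45
position: [0.5756, 0.2976, 0.1383]
tcp_rot: [[0.975, -0.222, 0.007], [-0.222, -0.975, 0.002], [0.007, -0.004, -1.0]]
force: [-0.7, -0.1, -0.1]
opening: 0.953
grasp_force: 0.0
```

Request:
apply_moves(plan="0 0 -.3 0 0 0;0 0 -.6 0 0 0;0 0 -.6 0 0 0;0 0 -.6 0 0 0;.4 0 -.3 0 0 0;.6 0 0 0 0 0;.6 0 0 0 0 0;0 0 0 0 0 0;0 0 0 0 0 0")

```text
time_s: 21.2
position: [0.6537, 0.2788, 0.2584]
tcp_rot: [[0.975, -0.223, 0.007], [-0.223, -0.975, 0.002], [0.006, -0.004, -1.0]]
force: [-0.2, 0.3, -0.7]
opening: 1.002
grasp_force: 0.0
```

Run:
```python
from h import *
np.set_printoptions(precision=4,suppress=True)
I=capture("side"); h=cv2.cvtColor(I,cv2.COLOR_RGB2HSV); m=((abs(h[:,:,0].astype(int)-112)<14)&(h[:,:,1]>150)&(h[:,:,2]>35)).astype(np.uint8)*255
P=cv2.convexHull(blob(m,(90,150,260,345)))[:,0].astype(float)
Rz=R.from_euler('z',-12.8,degrees=True).as_matrix()
q=np.array([proj("side",np.array([.5758,.2978,.062])+Rz@[a,b,z]) for a in(-.02,.02) for b in(-.06,.06) for z in(.012,.028)])
for nm,u in(("right",(1,0)),("left",(-1,0)),("down",(0,1)),("up-right",(.45,-.9)),("up-left",(-.45,-.9)),("dn-right",(.45,.9)),("up",(0,-1))): print(nm,(P@u).max().round(1),(q@u).max().round(1))
m=((h[:,:,0]>15)&(h[:,:,0]<35)&(h[:,:,1]>170)&(h[:,:,2]>50)).astype(np.uint8)*255
print("band",cv2.boundingRect(blob(m,(110,250,210,345))))
I0=cv2.imread("pics/side0.png")[:,:,::-1]
for nm,(a,b,c,d) in dict(spice=(180,175,212,218),honey=(210,142,240,188),bean=(238,135,258,168)).items(): print(nm,np.abs(I[b:d,a:c].astype(int)-I0[b:d,a:c]).mean().round(1))
print(I[210:228,150:152].mean(2).mean().round(0), h[int(proj("side",[.5758,.2978,.154])[1]),int(proj("side",[.5758,.2978,.154])[0])])
```

```text
right 193.0 194.5
left -120.0 -118.7
down 314.0 314.9
up-right -153.5 -151.0
up-left -317.2 -316.0
dn-right 341.6 341.5
up -262.0 -259.6
band (134, 293, 63, 44)
spice 15.2
honey 16.8
bean 16.7
168.0 [120  36  14]
```

```bash
python3 -c "
from rig import bot
print(bot.hand_in())"
```

```text
the job is handed in; nothing more can be done
None
```

I zeroed the gauge on the slate slab, and it now stands by itself centred on the tin's lid. Camera checks showed it level with the tin unmoved. I did not re-measure the jars and the can, but the arm met no stray contact forces. The job was handed in at about 21 s.

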